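# Open the bearing case by its paddle latch

### The job

The bearings are kept in the small grey case with the orange paddle handle. Lift the front end of that paddle to draw back the latch, swing the lid up until it stands nearly upright, and let go; leave the case with the black paddle shut.

Things in the scene. Friction and masses are not known exactly. Their poses are not given: they have to be found in the camera images.
- orange_pull (a point): Middle of the thick front end (26 x 36 wide x 14 high) of the orange paddle on a grey steel case. It overhangs the case front, free air on both sides, before and below: pinch it across its 36 mm or hook it from below. 100 above the bench when down. Axes turn with the paddle; when down: x level toward the lid's hinge at the back of the case, y along the hinge, z up.
- orange_paddle (a joint): Angle of the orange paddle to its lid, rad: 0 = down (latched), grows as its front end is lifted, stop at 0.45; a weak spring (1 to 2 N at that end) returns it. Its pivot pin, along y, is 58 mm behind the pull point (+x) at the same height. A hidden pawl holds the lid until the paddle is up by about 0.27.
- orange_lid (a joint): Angle of that case's lid, rad: 0 = shut, grows as its front swings up and back, 1.57 = upright, stop 1.75. Hinge line along y, 133 mm behind (+x) and 13 below the pull point when shut. Stiff hinge: stays where left. Unlatched, about 7 N up at the paddle's end lifts it, paddle at its stop. Case fixed, 120 deep, 104 wide, rim 87 high, lid 6 thick.
- black_lid (a joint): Angle of the lid of the other case, of the same shape and grey but with a black paddle, rad: 0 = shut (as at the start). The two cases stand side by side, about 110 mm apart, and may change places.

How it is judged (in metres and radians):
On the way, in this order (a step that is already met when the one before it is completed fails the run):
1. the orange paddle is lifted (value of joint orange_paddle above 0.25 rad).
2. the lid of that case is swung up (value of joint orange_lid above 1.05 rad), for 0.1 s.
At the end, for the whole second after the job is handed in: The lid of the case with the orange paddle stands open by 60 degrees (1.05 rad) or more and is at rest; the lid of the case with the black paddle is shut (under 0.05 rad) (value of joint orange_lid above 1.05 rad and velocity of joint orange_lid between -0.1 and 0.1 rad/s and value of joint black_lid below 0.05 rad); the robot touches nothing.
It fails at once if the case with the black paddle is opened (value of joint black_lid above 0.15 rad).
It also fails if it takes over 40 s, if anything falls off the work surface, if the arm or the gripper's body presses on something with over 40 N, if the wrist force passes 120 N, or if a joint passes its speed limit or range.

### The arm

A 6-joint arm with a two-finger parallel gripper is mounted at the origin on the work surface; the furniture and walls round the work are solid. World frame = base frame: x ahead of the robot, y to its left, z up, the work surface at z = 0. Lengths are in mm, angles in rad, forces in N, time in s.
With the tool pointing down it reaches from about 350 to 775 mm from the base axis. Payload 7.3 kg.
Tool frame: the origin (TCP) lies at the very end of the fingers, on their centre line; the grasp point (between the pads) lies 19 mm behind it; z points along the fingers, x is the direction in which the jaws open and shut, and the axes are right-handed (so a half turn about z gives the same grasp; the last joint's range is limited). The gripper opens to 92 mm and grips with 3 to 60 N. Pads are 19 mm wide; open, the fingers measure 130 mm over their backs; the gripper's body (75 mm by 190 mm) begins 47 mm behind the grasp point.
Start: joints at [-1.474, 0.342, 1.524, -0, 1.275, -0.146], TCP at [126.243, -509.615, 226.741] pointing down, gripper open.
Joint ranges: [-2.53, 2.53], [-0.77, 2.02], [0.04, 2.7], [-1, 4.14], [0.28, 2.66], [-3.11, 3.11]. Speed limits (rad/s): [2.57, 2.57, 3.14, 3.14, 3.14, 3.14].

### API

Orientations are given as [roll, pitch, yaw] about the fixed x, y, z axes, in that order (R = Rz(yaw) Ry(pitch) Rx(roll)).
In Python, from plant import bot, capture, camera_params gives the robot as it stands.
- The arm moves only by the shell command python3 -m jog 'ROWS' [OPENING]. ROWS is a JSON object of lists of equal length, an entry for each row: "xyz": the shift along the world's x, y, z as a fraction of full scale, a list of three; "angular": the turn, a rotation vector about the world's x, y, z as a fraction of full scale, a list of three. In form: {"xyz": [[x, y, z], ...], "angular": [[wx, wy, wz], ...]}. A call has 1 to 10 rows; each row shifts and turns the pose as measured when the row begins; what a row does not reach is not made up. Full scale, the value 1, is 2 cm for a shift and 6 degrees for a turn. A row lasts 1/10 s, in which the tool goes at most 50 mm and 8.59 degrees, less where a joint would pass 70% of its speed; a pose out of reach is approached as far as the arm can. A call with a number of a shift or a turn outside -1 to 1 is refused whole. A call with a gripper value outside its range is refused whole. OPENING is the closure, from -1 (fully open) to 1 (shut), set as the call begins (- or left out, the last holds). The fingers move at their own pace and stop on an object; the grip force is fixed at half the most. Time passes only in rows, so rows that do not move let the fingers close. It gives the time, the measured TCP pose, the force and the opening at its end, in the units of the state.
- bot.get_obs(): the state, without advancing time (a new reading comes with each control period).
- capture(name): name is "scene" or "top"; returns the picture (420x560x3 uint8, red, green, blue); there is no depth.
- camera_params(name): a dict with "fx", "fy", "cx", "cy" (pixels), "rvec" (rotation vector, rad) and "tvec" (3), from world to camera coordinates, as OpenCV has them. Camera axes: x right, y down, z forward; pixel columns grow to the right and rows downward; lengths in mm; the calibration is good to about 2 mm. A picture is of the moment at which its call begins. camera_params takes no time and is no camera call.
- bot.close_job(): hands the job in, once; it reports no verdict.
The state is a dict: "time": time; "joint_positions": joint angles; "dq": joint speeds; "tau": joint torques, N m; "tool_pos": TCP position; "tcp_rot": TCP orientation; "contact_force": force on the tool from outside, world axes, zero at the start; "moment": the same for the moment, N m; "grip_width": finger opening in mm.
Only numpy, scipy, OpenCV 4.12 (cv2) and the standard library are available. Lean on these libraries where they do the work, as an engineer would, in place of code of your own. Each camera call takes 0.05 s, during which the arm holds its last target.

## Working session

There is one attempt and no reset: what is moved stays moved. The work goes in short steps, Python scripts to look and compute and a shell command to move; the robot and the scene stay as the last step left them, time stands still between calls to the robot, and variables do not carry over. Pictures are saved under pics/ and viewed, and the job is handed in when it is done.

```bash
mkdir -p pics; ls; python3 - <<'E'
from plant import bot, capture, camera_params
import cv2
for n in("scene","top"):
    cv2.imwrite(f"pics/{n}0.png",cv2.cvtColor(capture(n),cv2.COLOR_RGB2BGR)); print(camera_params(n))
print(bot.get_obs())
E
```

```text
pics
{'fx': 519.862890782226, 'fy': 519.862890782226, 'cx': 287.60274615554283, 'cy': 226.48215010312617, 'rvec': array([ 0.94837226, -2.1969651 ,  1.27438955]), 'tvec': array([404.88576716, 283.82829534, 606.51675685])}
{'fx': 520.9877236682391, 'fy': 520.9877236682391, 'cx': 282.7941420585847, 'cy': 204.3736935430883, 'rvec': array([ 2.15590313, -2.11153691,  0.12307506]), 'tvec': array([ 67.74450635, 529.62498227, 922.93639699])}
{'time': 0.1, 'joint_positions': array([-1.47402312e+00,  3.42648075e-01,  1.52491831e+00, -1.19699306e-05,
        1.27541073e+00, -1.46008811e-01]), 'dq': array([-0.00181732, -0.00055415, -0.00263298, -0.00147836,  0.00095273,
       -0.00105539]), 'tau': array([ 2.34863459e-03, -4.32003415e+01, -2.44694835e+01,  7.20058288e-02,
        5.25650731e-02, -5.10323014e-05]), 'tool_pos': array([ 126.18990121, -509.2318427 ,  226.1181565 ]), 'tcp_rot': array([-3.14140255e+00,  1.37139463e-03, -1.32801068e+00]), 'contact_force': array([-0.21271376, -0.46356411,  0.35079827]), 'moment': array([-0.01326515, -0.0665887 ,  0.00932065]), 'grip_width': 92.1696662732634}
```

View pics/scene0.png

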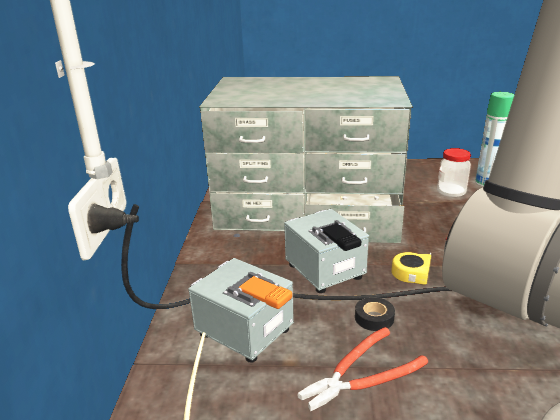

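View pics/top0.png

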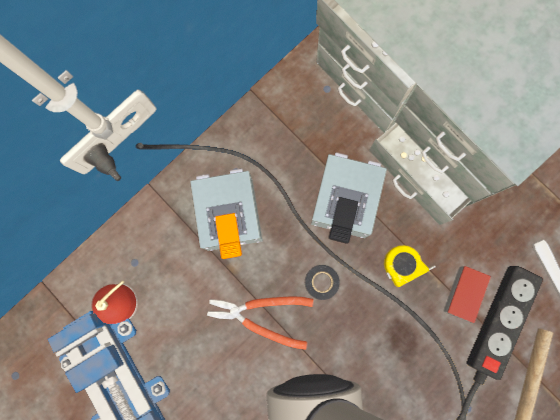

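The scene view shows the orange paddle's front end near (280,297), with the black case behind and to the right. In the top view it is near (231,250). A wall with a conduit and a plug is to the left. I'll enlarge both.

```bash
python3 - <<'E'
import cv2,numpy as np
a=cv2.imread("pics/scene0.png")[250:370,180:310]; b=cv2.imread("pics/top0.png")[160:270,180:270]
cv2.imwrite("pics/c1.png",cv2.resize(a,None,fx=5,fy=5,interpolation=cv2.INTER_CUBIC)[:600])
cv2.imwrite("pics/c2.png",cv2.resize(b,None,fx=5,fy=5,interpolation=cv2.INTER_CUBIC))
E
```

```text
(no output)
```

View pics/c1.png

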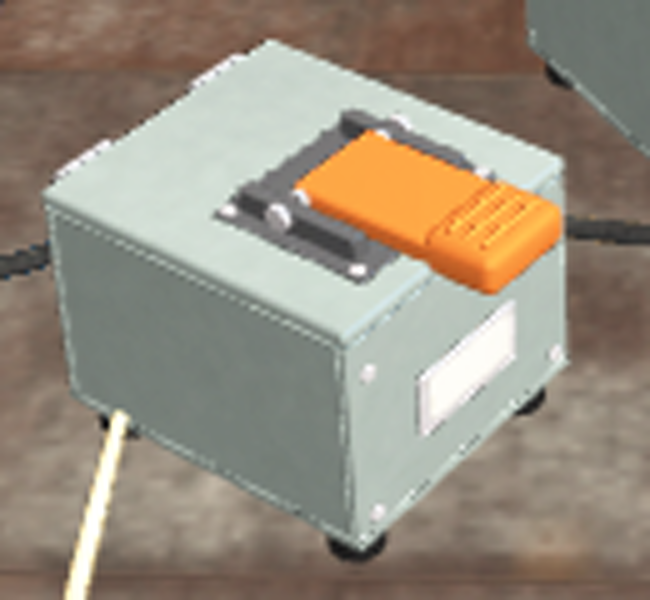

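View pics/c2.png

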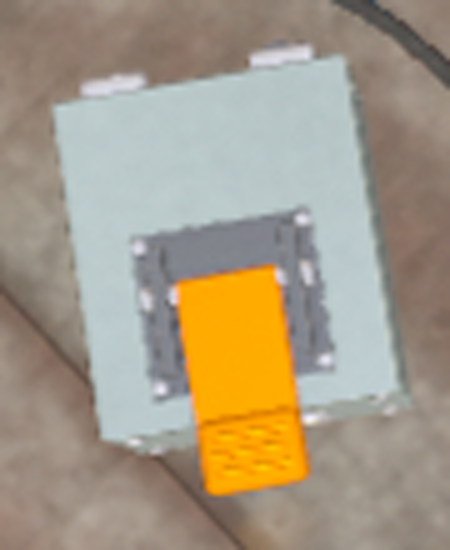

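```bash
cat > h.py <<'E'
import cv2,numpy as np
from plant import bot,capture,camera_params
def P(n):
    c=camera_params(n);K=np.array([[c['fx'],0,c['cx']],[0,c['fy'],c['cy']],[0,0,1]]);R=cv2.Rodrigues(c['rvec'])[0]
    return K@np.c_[R,np.array(c['tvec']).reshape(3,1)]
def tri(s,t):
    X=cv2.triangulatePoints(P('scene'),P('top'),np.array(s,float).reshape(2,1),np.array(t,float).reshape(2,1)).ravel();X=X[:3]/X[3]
    e=[np.linalg.norm((lambda p:p[:2]/p[2])(P(n)@np.r_[X,1])-q) for n,q in(('scene',s),('top',t))]
    return X.round(1),np.round(e,1)
def proj(n,X): p=P(n)@np.r_[X,1]; return (p[:2]/p[2]).round(1)
def save(n,f,box=None,k=1):
    a=cv2.cvtColor(capture(n),cv2.COLOR_RGB2BGR)
    if box: a=a[box[1]:box[3],box[0]:box[2]]
    cv2.imwrite(f"pics/{f}.png",cv2.resize(a,None,fx=k,fy=k,interpolation=cv2.INTER_CUBIC))
E
python3 - <<'E'
from h import *
S={'pFL':(491,263),'pFR':(562,205),'pBL':(430,240),'pBR':(495,178),'lBL':(47,195),'lBR':(270,42),'lFR':(563,160),'lFL':(345,340)}
T={'pFL':(207,495),'pFR':(309,480),'pBL':(200,425),'pBR':(298,407),'lBL':(55,105),'lBR':(345,57),'lFR':(398,402),'lFL':(102,440)}
for k in S:
    print(k,*tri(np.array(S[k])/5+(180,250),np.array(T[k])/5+(180,160)))
print(P('top')[2],-cv2.Rodrigues(camera_params('scene')['rvec'])[0].T@camera_params('scene')['tvec'])
E
```

```text
pFL [422.2 178.  106.9] [0.6 0.5]
pFR [428.5 144.1 106. ] [0.1 0.1]
pBL [445.6 181.3 104.1] [1.  0.8]
pBR [453.1 148.6 105.3] [0.3 0.3]
lBL [558.2 239.   90.8] [1.1 0.9]
lBR [577.9 137.8  90.9] [0.3 0.3]
lFR [457.2 116.2  93.4] [0.4 0.4]
lFL [440.7 217.2  91.1] [0.9 0.8]
[ 1.42620008e-01  2.96644816e-02 -9.89332882e-01  9.22936397e+02] [-24.19120771 553.11720631 553.01871901]
```

```bash
python3 - <<'E'
from h import *
print('plug',*tri((136,214),(117,178)))
print('plate corner',*tri((78,258),(76,172)))
# vice ball top view; assume z 100
for z in (50,150):
    p=P('top'); 
    for q in((115,303),(90,320),(150,92)):
        A=p[:,[0,1]];A=np.c_[A,-np.r_[q,1]];print(z,q,np.linalg.solve(A,-(p[:,2]*z+p[:,3]))[:2].round())
E
```

```text
plug [530.  312.1 257. ] [0.9 0.7]
plate corner [545.1 388.6 220. ] [1.2 1. ]
50 (115, 303) [342. 375.]
50 (90, 320) [311. 418.]
50 (150, 92) [737. 335.]
150 (115, 303) [348. 341.]
150 (90, 320) [320. 379.]
150 (150, 92) [700. 305.]
```

```bash
python3 -m jog '{"xyz":[[1,0.6,0.3],[1,1,0.3],[1,1,0.3],[1,1,0],[1,1,0],[1,1,0],[1,1,0],[1,1,0],[1,1,0],[1,1,0]],"angular":[[0,0,-0.3],[0,0,-0.3],[0,0,0],[0,0,0],[0,0,0],[0,0,0],[0,0,0],[0,0,0],[0,0,0],[0,0,0]]}' -1
```

```text
time: 1.1
tool_pos: [329.3, -309.6, 240.7]
tcp_rot: [3.14, 0.009, -1.4]
contact_force: [1.0, 0.5, 0.2]
grip_width: 92.0
```

```bash
python3 -m jog '{"xyz":[[0.6,1,0],[0.6,1,0],[0.6,1,0],[0.6,1,0],[0.6,1,0],[0.4,1,0],[0.2,1,0],[0,1,0],[0,1,0],[0,1,0]],"angular":[[0,0,0],[0,0,0],[0,0,0],[0,0,0],[0,0,0],[0,0,0],[0,0,0],[0,0,0],[0,0,0],[0,0,0]]}'
python3 -m jog '{"xyz":[[0,1,0],[0,1,0],[0,1,0],[0,1,0],[0,1,0],[0,1,0],[0,1,0],[0,1,0],[0,1,0],[0,1,0]],"angular":[[0,0,0],[0,0,0],[0,0,0],[0,0,0],[0,0,0],[0,0,0],[0,0,0],[0,0,0],[0,0,0],[0,0,0]]}'
```

```text
time: 2.1
tool_pos: [404.1, -98.9, 237.4]
tcp_rot: [3.136, 0.015, -1.398]
contact_force: [-0.2, 0.9, 1.3]
grip_width: 91.8
time: 3.1
tool_pos: [400.8, 109.9, 234.9]
tcp_rot: [3.129, 0.017, -1.399]
contact_force: [-0.6, -0.8, 0.7]
grip_width: 91.8
```

```bash
python3 -m jog '{"xyz":[[0,1,0],[0,1,0],[-0.2,0.3,-0.6],[-0.2,0,-0.6],[0,0,-0.7],[0,0,-0.6]],"angular":[[0.17,-0.98,0],[0.17,-0.98,0],[0.17,-0.98,0],[0.17,-0.98,0],[0.17,-0.98,0],[0,0,0]]}'
python3 - <<'E'
from h import *
o=bot.get_obs();print(o['joint_positions'],o['tool_pos'])
from scipy.spatial.transform import Rotation as R
print(R.from_euler('xyz',o['tcp_rot']).as_matrix().round(3))
save('scene','s1');save('top','t1')
E
```

```text
time: 3.7
tool_pos: [391.5, 160.5, 183.6]
tcp_rot: [-2.612, 0.016, -1.385]
contact_force: [-0.6, -0.2, -0.1]
grip_width: 91.5
[ 0.20373075 -0.02935811  2.26519475  0.01326937  0.37611889  1.58189561] [391.48602913 160.47631312 183.55093155]
[[ 0.185 -0.85   0.494]
 [-0.983 -0.152  0.107]
 [-0.016 -0.505 -0.863]]
```

View pics/s1.png

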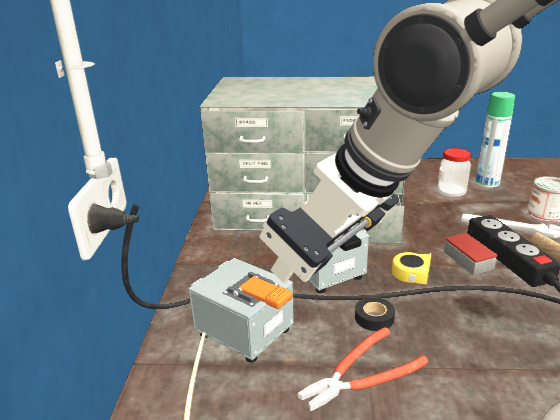

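The gripper is clear of the case and tilted forward 30°. It is in line with the paddle's front end at about (283,297). I'll move in along the tool axis.

```bash
python3 -m jog '{"xyz":[[0.5,0.05,-0.8],[0.5,0.05,-0.8],[0.45,0.05,-0.8],[0.4,0.05,-0.8],[0.3,0.05,-0.7]],"angular":[[0,0,0],[0,0,0],[0,0,0],[0,0,0],[0,0,0]]}'
python3 - <<'E'
from h import *
o=bot.get_obs();print(o['joint_positions'],o['tool_pos'])
save('scene','s2',(160,180,360,330),4);save('top','t2',(160,140,360,290),4)
E
```

```text
time: 4.3
tool_pos: [444.8, 167.1, 137.9]
tcp_rot: [-2.65, 0.016, -1.386]
contact_force: [0.6, -0.1, 0.4]
grip_width: 91.8
[0.18956305 0.16984825 2.19579779 0.0435555  0.28464718 1.5408521 ] [444.84675093 167.10507496 137.90587418]
```

View pics/s2.png

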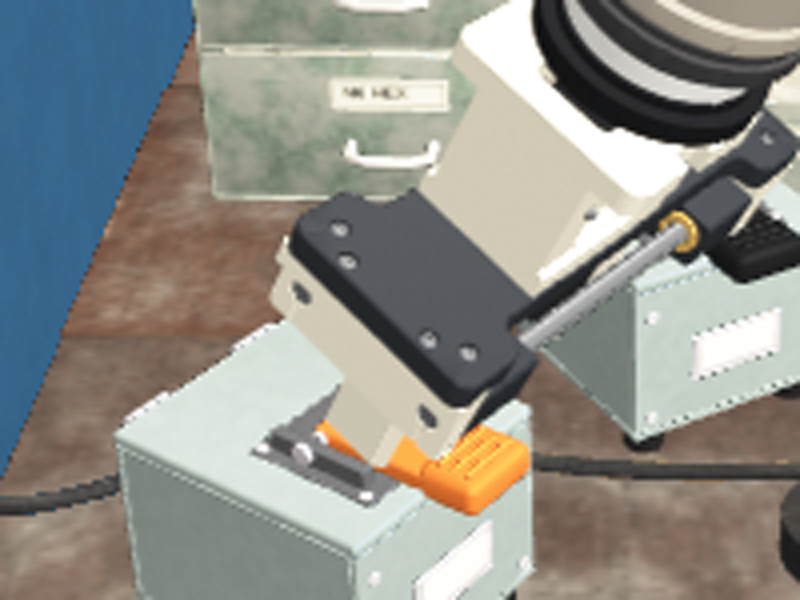

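View pics/t2.png

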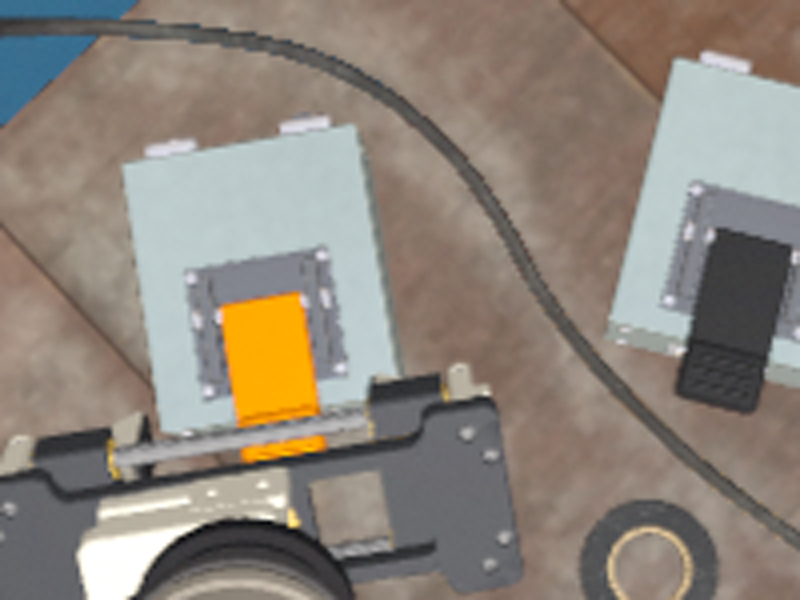

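Joint 5 is near its lower limit at this tilt. I'll bring the tool to about 11° from vertical, then go down.

```bash
python3 -m jog '{"xyz":[[-0.3,-0.05,0.2],[-0.1,-0.05,0],[0,0,0],[0,0,-0.2]],"angular":[[-0.17,0.98,0],[-0.17,0.98,0],[-0.15,0.85,0],[0,0,0]]}'
python3 -m jog '{"xyz":[[0,0,-0.5],[0,0,-0.5],[0,0,0]],"angular":[[0,0,0],[0,0,0],[0,0,0]]}'
python3 - <<'E'
from h import *
o=bot.get_obs();print(o['joint_positions'],o['tool_pos'])
E
```

```text
time: 4.8
tool_pos: [435.3, 164.8, 139.1]
tcp_rot: [-2.959, 0.019, -1.392]
contact_force: [-0.9, -0.1, -0.5]
grip_width: 92.1
time: 5.1
tool_pos: [432.9, 164.5, 116.5]
tcp_rot: [-2.957, 0.019, -1.391]
contact_force: [0.0, 0.2, 0.5]
grip_width: 92.0
[0.18522013 0.27564803 1.99807205 0.02773846 0.68321526 1.55820485] [432.89178515 164.50556186 116.50573688]
```

```bash
python3 -m jog '{"xyz":[[0.05,0,-0.7],[0.1,0,-0.7],[0,0,0]],"angular":[[0,0,0],[0,0,0],[0,0,0]]}'
python3 -m jog '{"xyz":[[0,0,0],[0,0,0],[0,0,0],[0,0,0],[0,0,0],[0,0,0],[0,0,0],[0,0,0]],"angular":[[0,0,0],[0,0,0],[0,0,0],[0,0,0],[0,0,0],[0,0,0],[0,0,0],[0,0,0]]}' 1
python3 - <<'E'
from h import *
save('scene','s3',(160,180,360,330),4)
E
```

```text
time: 5.4
tool_pos: [433.4, 164.3, 87.1]
tcp_rot: [-2.955, 0.019, -1.391]
contact_force: [0.2, 0.0, 0.1]
grip_width: 91.7
time: 6.2
tool_pos: [433.4, 163.5, 89.4]
tcp_rot: [-2.951, 0.017, -1.389]
contact_force: [0.4, -7.4, 0.5]
grip_width: 35.6
```

View pics/s3.png

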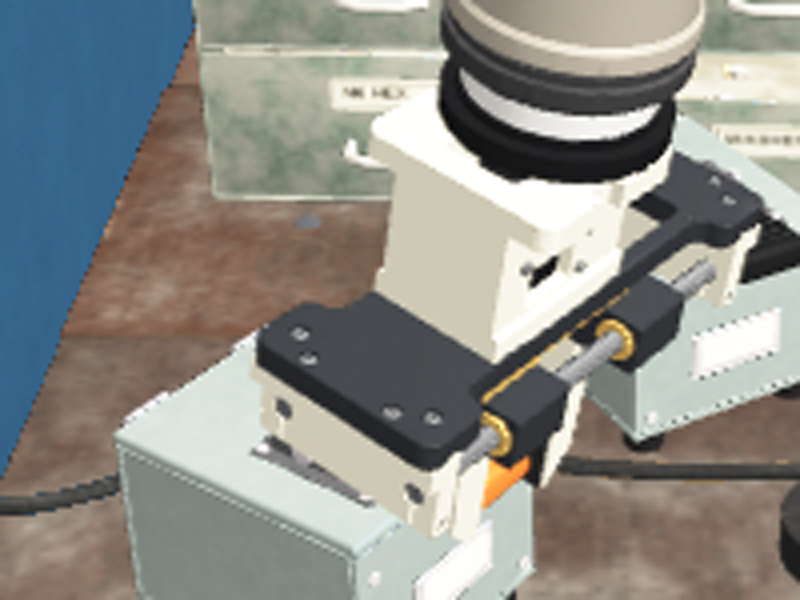

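Gripped at 35.6 mm, which matches the 36 mm paddle end. Next I work out the path.

```bash
python3 - <<'E'
import numpy as np
u=np.array([.984,.177]);t0=np.array([433.4,163.5,89.4])
def pull(th,ph):
    p=np.array([-75-58*np.cos(ph),13+58*np.sin(ph)]);c,s=np.cos(th),np.sin(th)
    return np.array([c*p[0]+s*p[1],-s*p[0]+c*p[1]])-np.array([-133,13])
for th,ph in [(0,.15),(0,.3),(0,.45)]+[(a,.45) for a in np.arange(.1,1.45,.1)]:
    d=pull(th,ph);print(round(th,2),ph,(t0+[d[0]*u[0],d[0]*u[1],d[1]]).round(1))
E
python3 -m jog '{"xyz":[[0,0,0.4],[0.05,0,0.4],[0.1,0,0.4],[0.1,0.05,0],[0,0,0]],"angular":[[0,0,0],[0,0,0],[0,0,0],[0,0,0],[0,0,0]]}'
```

```text
0 0.15 [434.  163.6  98.1]
0 0.3 [435.9 164.  106.5]
0 0.45 [439.1 164.5 114.6]
0.1 0.45 [443.5 165.3 127.1]
0.2 0.45 [449.1 166.3 139.1]
0.3 0.45 [455.8 167.5 150.5]
0.4 0.45 [463.6 168.9 161.2]
0.5 0.45 [472.4 170.5 170.9]
0.6 0.45 [482.2 172.3 179.8]
0.7 0.45 [492.8 174.2 187.6]
0.8 0.45 [504.  176.2 194.3]
0.9 0.45 [515.9 178.3 199.8]
1.0 0.45 [528.3 180.6 204.1]
1.1 0.45 [541.  182.9 207.1]
1.2 0.45 [554.  185.2 208.8]
1.3 0.45 [567.  187.5 209.2]
1.4 0.45 [580.1 189.9 208.3]
time: 6.75
tool_pos: [436.5, 163.5, 113.1]
tcp_rot: [-2.958, 0.016, -1.389]
contact_force: [2.8, -0.2, -2.6]
grip_width: 35.4
```

```bash
python3 -m jog '{"xyz":[[0.2,0.05,0.5],[0.2,0.05,0.5],[0.25,0.05,0.5],[0,0,0]],"angular":[[0,0,0],[0,0,0],[0,0,0],[0,0,0]]}'
python3 - <<'E'
from h import *
save('scene','s4',(160,180,360,330),4)
E
```

```text
time: 7.15
tool_pos: [447.1, 165.5, 141.3]
tcp_rot: [-2.967, 0.014, -1.389]
contact_force: [0.1, -0.1, -1.7]
grip_width: 35.6
```

View pics/s4.png

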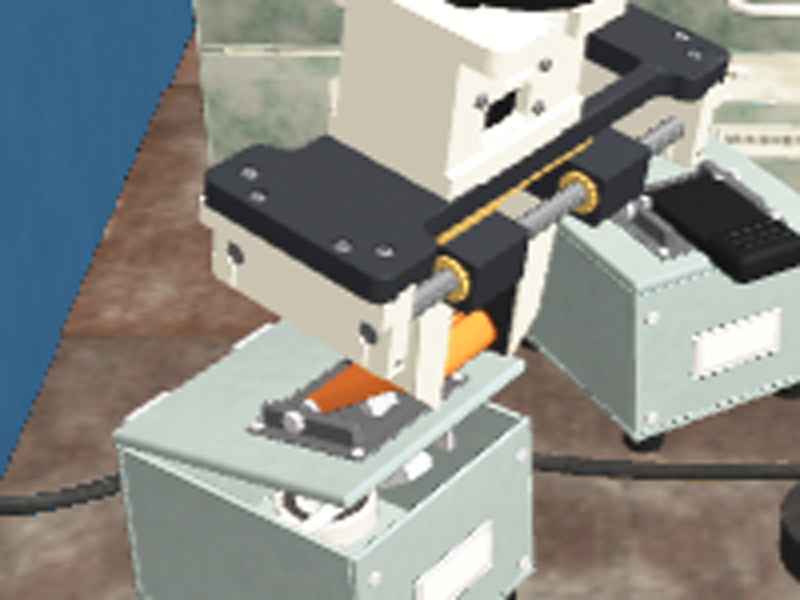

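The latch has released: the lid's front edge is up about 0.2 rad, with the paddle at its stop and still gripped. I'll continue along the arc.

```bash
python3 -m jog '{"xyz":[[0.35,0.06,0.5],[0.4,0.07,0.5],[0.45,0.07,0.48],[0.5,0.08,0.45],[0.5,0.09,0.4],[0,0,0]],"angular":[[0,0,0],[0,0,0],[0,0,0],[0,0,0],[0,0,0],[0,0,0]]}'
```

```text
time: 7.8
tool_pos: [475.4, 171.1, 178.8]
tcp_rot: [-3.006, 0.015, -1.387]
contact_force: [0.3, -1.9, 1.4]
grip_width: 35.4
```

```bash
python3 -m jog '{"xyz":[[0.55,0.1,0.4],[0.55,0.1,0.35],[0.6,0.1,0.28],[0.6,0.1,0.22],[0.62,0.11,0.17],[0,0,0]],"angular":[[0,0,0],[0,0,0],[0,0,0],[0,0,0],[0,0,0],[0,0,0]]}'
python3 - <<'E'
from h import *
save('scene','s5',(110,130,360,318),3);save('top','t5',(100,80,350,268),3)
E
```

```text
time: 8.4
tool_pos: [517.4, 179.2, 203.7]
tcp_rot: [-3.045, 0.014, -1.385]
contact_force: [-0.4, -0.9, -0.9]
grip_width: 35.8
```

View pics/s5.png

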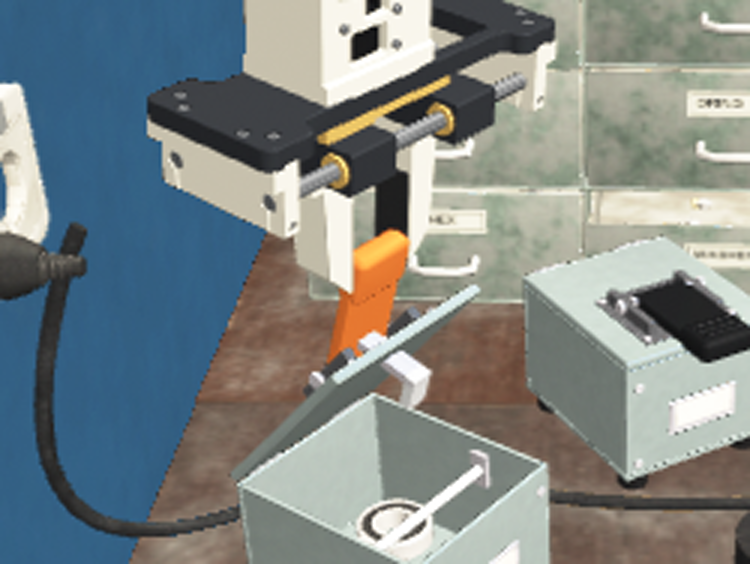

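View pics/t5.png

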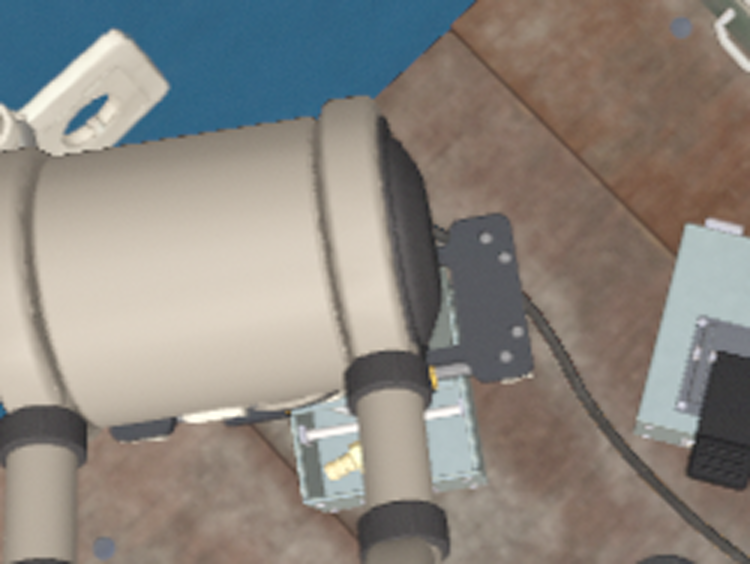

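```bash
python3 - <<'E'
from h import *
print(bot.get_obs()['joint_positions'].round(2))
save('scene','s6');save('top','t6')
print(*tri((97,165),(98,128)))
E
```

```text
[0.19 0.35 1.59 0.02 1.11 1.56]
[589.2 324.5 309. ] [0.7 0.6]
```

View pics/s6.png

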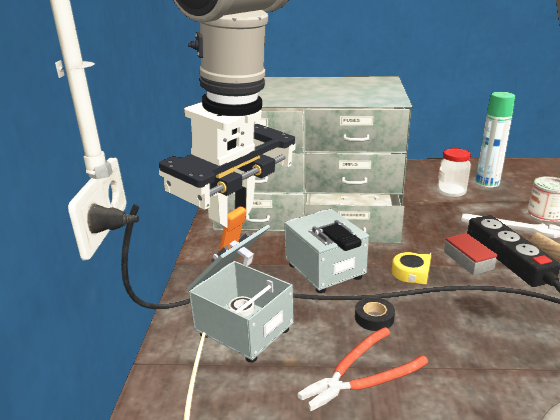

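View pics/t6.png

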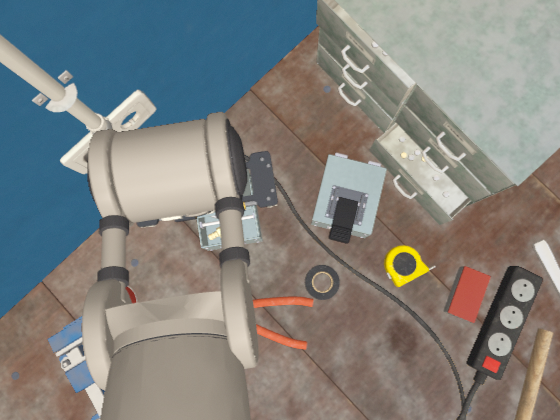

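```bash
python3 - <<'E'
from h import *
print('pole upper',*tri((68,60),(58,95)))
for z in (400,450,480,520,560):
    p=P('top');o=[]
    for q in((168,168),(92,172),(98,210),(100,130),(222,115),(205,118)):
        A=np.c_[p[:,[0,1]],-np.r_[q,1]];o.append(np.linalg.solve(A,-(p[:,2]*z+p[:,3]))[:2].round())
    print(z,proj('top',(507,177,z)),*o, [proj('scene',(507,177,z))])
for z in(310,400,500): print(z,proj('top',(589,324,z)),proj('scene',(589,324,z)))
E
```

```text
pole upper [592.6 326.2 435.2] [3.3 3.4]
400 [189.5 176.3] [516. 203.] [510. 292.] [465. 281.] [561. 286.] [581. 142.] [577. 162.] [array([224.5,  80.7])]
450 [179.9 167. ] [506. 190.] [500. 271.] [459. 262.] [546. 266.] [565. 134.] [561. 153.] [array([220.9,  38.1])]
480 [173.3 160.7] [499. 182.] [494. 259.] [455. 250.] [538. 254.] [555. 130.] [552. 147.] [array([218.7,  10.8])]
520 [163.3 151. ] [491. 172.] [486. 243.] [450. 234.] [526. 238.] [543. 123.] [539. 139.] [array([215.5, -27.7])]
560 [151.4 139.5] [482. 161.] [478. 226.] [445. 219.] [515. 222.] [530. 117.] [527. 132.] [array([212.1, -68.8])]
310 [ 98.6 128.3] [ 96.7 164. ]
400 [ 70.2 106.6] [81.  92.2]
500 [27.2 73.8] [60.8 -0.7]
```

The vertical pole is near (591,325) and the plug tip near (530,312,257). The wrist and gripper keep at least 20 mm clear of both over the remaining 45 mm or so of travel. I'll finish the swing.

```bash
python3 -m jog '{"xyz":[[0.62,0.11,0.15],[0.62,0.11,0.1],[0.64,0.11,0.06],[0.65,0.11,0],[0,0,0]],"angular":[[0,0,0],[0,0,0],[0,0,0],[0,0,0],[0,0,0]]}'
python3 - <<'E'
from h import *
save('scene','s7',(110,130,360,318),3)
E
```

```text
time: 9.1
tool_pos: [562.9, 188.1, 213.0]
tcp_rot: [-3.053, 0.015, -1.384]
contact_force: [-3.1, -2.2, 1.6]
grip_width: 35.4
```

View pics/s7.png

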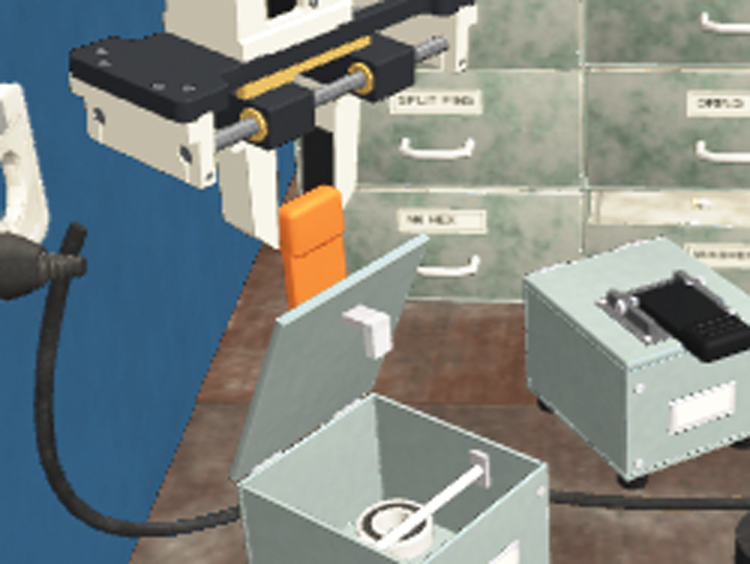

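The lid stands at roughly 1.3 rad. I'll release, then go straight up.

```bash
python3 -m jog '{"xyz":[[0,0,0],[0,0,0],[0,0,0],[0,0,0],[0,0,0],[0,0,0]],"angular":[[0,0,0],[0,0,0],[0,0,0],[0,0,0],[0,0,0],[0,0,0]]}' -0.7
python3 -m jog '{"xyz":[[0,0,0.5],[0,0,0.7],[0,0,0.8],[0,0,0.8],[0,0,0.8],[0,0,0.8],[0,0,0]],"angular":[[0,0,0],[0,0,0],[0,0,0],[0,0,0],[0,0,0],[0,0,0],[0,0,0]]}'
python3 - <<'E'
from h import *
save('scene','s8',(110,130,360,318),3)
E
```

```text
time: 9.75
tool_pos: [562.8, 188.4, 211.6]
tcp_rot: [-3.051, 0.016, -1.384]
contact_force: [0.4, -0.7, 0.2]
grip_width: 76.9
time: 10.45
tool_pos: [562.8, 188.4, 307.2]
tcp_rot: [-3.048, 0.016, -1.384]
contact_force: [-0.0, -1.0, 0.3]
grip_width: 77.7
```

View pics/s8.png

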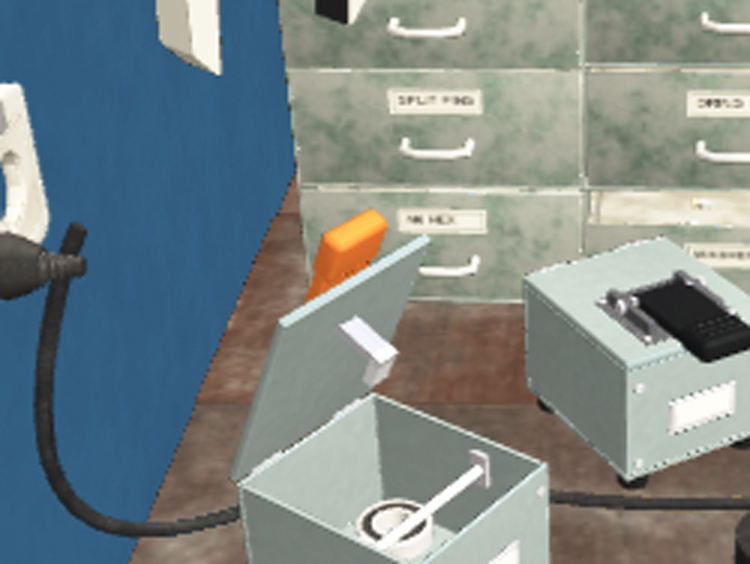

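```bash
python3 - <<'E'
from h import *
u=np.array([.984,.177,0]);v=np.array([-.177,.984,0]);H=np.array([567.9,187.5,87])
for a in(1.05,1.15,1.25,1.35,1.45):
    e=H+120*(-np.cos(a)*u+np.sin(a)*np.array([0,0,1]))
    print(a,proj('scene',e+52*v),proj('scene',e-52*v))
print('measured',(110+282/3,130+322/3),(110+428/3,130+237/3))
bot.close_job()
E
```

```text
1.05 [210.  243.5] [259.2 214.2]
1.15 [204.  237.8] [253.6 209.1]
1.25 [198.  232.7] [247.8 204.6]
1.35 [191.8 228.3] [242.  200.8]
1.45 [185.8 224.7] [236.1 197.6]
measured (204.0, 237.33333333333331) (252.66666666666666, 209.0)
the job is handed in; nothing more can be done
```

I opened the orange-paddle case and handed the job in at about 10.5 s. I pinched the paddle's front end, lifted it until the latch let go, swung the lid up and back, then let go and raised the gripper about 95 mm.

**Last checks:**
- **Lid angle:** in the last picture, taken after I let go, the lid's front corners match about 1.15 rad, against the 1.05 needed. My move targets and first look had suggested about 1.3, so the margin is about 0.1 rad, less than I aimed for. I only estimated the angle from the picture, and checked it as I handed in rather than before.
- **At rest:** the lid's edge is in the same place in the pictures before and after release. I did not measure its speed.
- **Black case:** its lid looked shut in the last picture, and the robot did not touch that case.
- **Contact:** the gripper was clear of everything and the last force reading was about 1 N. The highest reading I saw was about 7 N, while gripping the paddle.

One thing did not go as planned: a first approach tilted about 30° ran joint 5 close to its lower limit. I reduced the tilt to about 11° and carried on.

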